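# Swing the guide plate round its pivot pin to the roller

## Robot

A 6-joint arm with a two-finger parallel gripper is mounted at the origin on the work surface. World frame = base frame: x ahead of the robot, y to its left, z up, the work surface at z = 0. Lengths are in m, angles in rad, forces in N, time in s.
With the tool pointing down it reaches from about 0.35 to 1 m from the base axis. Payload 7.1 kg.
Tool frame: the origin (TCP) lies between the finger pads; the fingertips stand 25 mm ahead of it and the grasp point (between the pads) lies 6 mm ahead of it (robot.tcp_to_tips is the distance from the TCP to the fingertips, in m); z points along the fingers, y is the line along which they close (so a half turn about z gives the same grasp; the last joint's range is limited). The gripper opens to 85 mm and grips with 20 to 120 N. Pads are 22 mm wide; open, the fingers measure 114 mm over their backs; the gripper's body (76 mm by 85 mm) begins 54 mm behind the grasp point. The pads swing forward as they close: fully open they stand 13 mm farther back than shut.
Start: joints at [1.099, 0.423, 1.63, -0, 1.089, -0.019], TCP at [0.273, 0.562, 0.256] pointing down, gripper open.
Joint ranges: [-3, 3], [-0.9, 2.11], [0.09, 2.58], [-1.31, 4.45], [0.11, 2.69], [-2.54, 2.54]. Speed limits (rad/s): [2.39, 2.39, 3.01, 3.14, 3.14, 3.14].

## Interface

Orientations are given as a rotation vector (axis times angle).
In Python, from plant import robot gives the robot as it stands. Calls block until the motion is done:
- robot.move_to(position, orientation): joint-space move of the TCP to a pose.
- robot.move_linear(position, attitude=None, feed=0.15, guard=None): straight line of the TCP; attitude=None keeps the orientation; feed is the mean speed in m/s. With guard (N) it stops when the force on the tool has changed by that much, and returns True; else False.
- robot.goto_joints(angles): joint-space move.
- robot.release() and robot.grasp(f_grip=None): open the fingers fully, or close them until they stop; f_grip is the grip in N (None keeps the last).
- robot.wait(seconds).
- robot.solve_ik(position, orientation): joint angles nearest the present ones, or None.
- robot.snapshot(name): name is "scene" or "top" or "wrist"; returns a dict with "frame" (400x640x3 uint8, red, green, blue), "z_map" (400x640 float32, m along the optical axis (not along the pixel's ray), 0 where there is no reading), "mtx" (3x3 intrinsics, pixels), "extrinsics" (4x4, takes a point from world to camera coordinates); the wrist camera has in their place "T_tool_cam" (4x4, takes a point from camera to tool coordinates, whose origin is the TCP and whose axes are the flange's). Camera axes: x right, y down, z forward; pixel columns grow to the right and rows downward; lengths in m; the calibration is good to about 2 mm. A picture is of the moment at which its call begins: read the wrist's pose just before it.
A pose or a line that the arm cannot do raises robot.Unreachable and nothing moves.
- robot.finish_job(): hands the job in; it is judged then, once.
Readings, each from a call of its own:
- robot.current_time(): time.
- robot.current_joint_pos(): joint angles.
- robot.current_qd(): joint speeds.
- robot.current_joint_torque(): joint torques, N m.
- robot.current_eef_pos(): TCP position.
- robot.current_ee_rot(): TCP orientation.
- robot.current_ft_force(): force on the tool from outside, world axes, zero at the start.
- robot.current_torque(): the same for the moment, N m.
- robot.current_grip_width(): finger opening in m.
- robot.current_gripper_force(): force on a finger pad.
Only numpy, scipy, OpenCV 4.12 (cv2) and the standard library are available. Lean on these libraries where they do the work, as an engineer would, in place of code of your own. Each camera call takes 0.05 s, during which the arm holds its last target. There are 200 camera calls.

## Task

On the black feed bed of the labelling machine, push the fork-ended guide plate so that it swings round the pivot pin until its long edge rests against the thick white standing roller (not the slim steel rod on the other side). Keep it flat on the bed with its fork still on the pin, and do not disturb the loose black star knob.

Things in the scene. Friction and masses are not known exactly. Their poses are not given: they have to be found in the camera images.
- guide_plate: Loose aluminium plate, 0.3 kg, flat on the bed: 256 long, 40 wide, 12 thick. One end is a fork: an open slot 15 wide with the pin in it. Origin: underside, centre line, where the seated pin's axis is. x runs from slot to free end (free end at x = 230, fork tips -26, slot bottom 7.5), y across (edges at +-20), z up. Only friction holds it: it stays where left. Sizes in mm.
- pivot_pin (a point): Foot of the fixed steel pivot pin, on its axis at the bed's top face. Pin 12 mm in diameter, 30 mm tall above the bed. The bed is a fixed flat black plate 340 x 420 mm, its top 20 mm above the work surface, from 70 mm behind the pin to 270 mm ahead of it. The point's x axis runs along the bed, ahead from the pin; y along its width.
- roller: Thick white roller standing fixed on the bed, 30 mm in diameter, 58 mm tall with a domed steel screw on top; 145 to 210 mm from the pin, ahead and to one side (left or right varies). Origin: on its axis, at the bed's top face. A slim fixed steel rod (12 mm in diameter, 58 mm tall, not listed) stands in a similar place on the other side of the plate.
- star_knob: Loose black seven-lobed clamp knob, 45 mm across, 24 mm tall, lying on the bed to one side of the pin, outside the plate's swing. Origin: centre of its underside. A bystander, to be left alone.

How it is judged:
By the outcome, as a careful person would: the job done as asked, in the order asked, and still so for the second after the job is handed in, with the robot touching nothing.
It also fails if it takes over 40 s, if anything falls off the work surface, if the arm or the gripper's body presses on something with over 40 N, if the wrist force passes 120 N, or if a joint passes its speed limit or range.

## Working session

There is one attempt and no reset: what is moved stays moved. The work goes in short steps, each a Python script; the robot and the scene stay as the last script left them, time stands still between calls to the robot, and variables do not carry over. Pictures are saved under pics/ and viewed, at most 10 in all, crops included, and the job is handed in when it is done.

```bash
mkdir -p pics; ls; python3 - <<'E'
from plant import robot
import cv2,numpy as np
for n in("top","scene"):
    s=robot.snapshot(n); cv2.imwrite(f"pics/{n}0.png",s["frame"][:,:,::-1]); np.savez(f"{n}0.npz",**{k:v for k,v in s.items() if k!="name"})
    print(n,s["mtx"],s["extrinsics"])
print(robot.current_time(),robot.current_ee_rot())
E
```

```text
pics
top [[374.26771083   0.         322.7017442 ]
 [  0.         374.26771083 203.32348559]
 [  0.           0.           1.        ]] [[ 9.59645177e-04 -9.99954462e-01 -9.49485489e-03  2.04621413e-02]
 [-9.91161069e-01  3.08473067e-04 -1.32663635e-01  5.14429886e-01]
 [ 1.32660522e-01  9.53824054e-03 -9.91115638e-01  6.86220683e-01]
 [ 0.00000000e+00  0.00000000e+00  0.00000000e+00  1.00000000e+00]]
scene [[438.83626794   0.         319.91495022]
 [  0.         438.83626794 199.58685303]
 [  0.           0.           1.        ]] [[ 0.84379036  0.53648792 -0.01409014 -0.44278961]
 [ 0.43361448 -0.69699041 -0.5711242  -0.17541528]
 [-0.31622192  0.47579941 -0.82074272  1.08261367]
 [ 0.          0.          0.          1.        ]]
0.1 [-7.05156966e-01 -3.06106404e+00  2.16326541e-03]
```

View pics/top0.png

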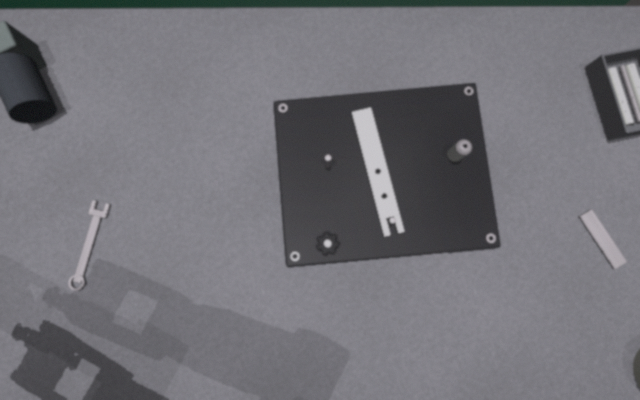

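View pics/scene0.png

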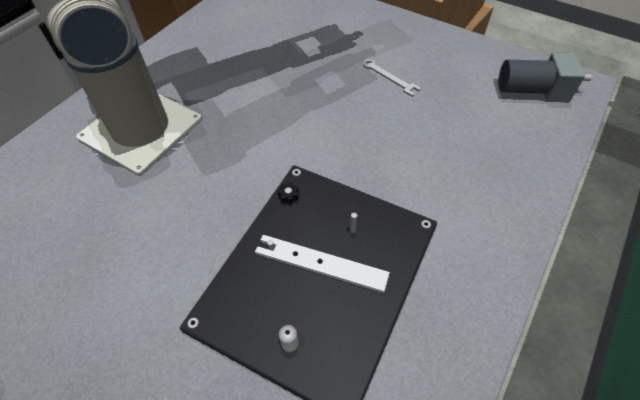

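The top view shows the roller at about (460,148), right of the plate. The rod (328,158) and knob (327,243) are on the left, and the fork/pin is at about (392,221). I'll enlarge it.

```bash
python3 - <<'E'
import cv2,numpy as np
f=cv2.imread("pics/top0.png")[80:270,270:505]
f=cv2.convertScaleAbs(f,alpha=1.0,beta=0)
cv2.imwrite("pics/crop0.png",cv2.resize(f,None,fx=3,fy=3,interpolation=cv2.INTER_CUBIC))
E
```

```text
(no output)
```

View pics/crop0.png

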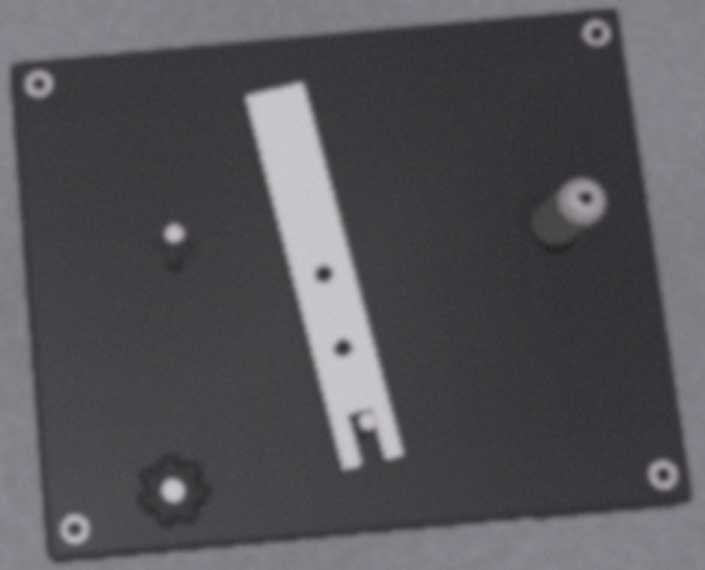

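The crop shows the pin top at (367,421), roller top at (582,203), rod top at (174,233) and knob at (172,490). The plate corners are (246,95), (305,82), (403,457) and (343,470).

```bash
cat >h.py <<'E'
import numpy as np
def px2w(d,uv,z):
    E=d["extrinsics"];R,t=E[:3,:3],E[:3,3]
    r=R.T@np.linalg.solve(d["mtx"],[uv[0],uv[1],1]);c=-R.T@t
    return c+r*(z-c[2])/r[2]
def crop(u,v): return ((u+.5)/3-.5+270,(v+.5)/3-.5+80)
E
python3 - <<'E'
from h import *
d=np.load("top0.npz")
P={}
for n,u,v,z in [("pin",367,421,.05),("roller",582,203,.079),("rod",174,233,.078),("knob",172,490,.044),("fl",246,95,.032),("fr",305,82,.032),("nr",403,457,.032),("nl",343,470,.032),("bedfl",12,65,.02),("bedfr",616,10,.02),("bednr",690,498,.02),("bednl",50,558,.02)]:
    P[n]=px2w(d,crop(u,v),z); print(n,P[n].round(4))
n=lambda a,b:np.linalg.norm(P[a][:2]-P[b][:2]).round(4)
print("L",n("fl","nl"),n("fr","nr"),"W",n("fl","fr"),n("nl","nr"),"bed",n("bedfl","bedfr"),n("bedfl","bednl"),"pin-roller",n("pin","roller"),n("pin","rod"))
print("depth bed",d["z_map"][100,300], (d["extrinsics"]@np.r_[px2w(d,(300,100),.02),1])[2])
E
```

```text
pin [ 0.4808 -0.1091  0.05  ]
roller [ 0.612  -0.2384  0.079 ]
rod [0.5939 0.0112 0.078 ]
knob [0.4382 0.0124 0.044 ]
fl [ 0.7   -0.037  0.032]
fr [ 0.7089 -0.0763  0.032 ]
nr [ 0.4595 -0.1345  0.032 ]
nl [ 0.4512 -0.0963  0.032 ]
bedfl [0.7264 0.1211 0.02  ]
bedfr [ 0.7644 -0.2903  0.02  ]
bednr [ 0.434  -0.3202  0.02  ]
bednl [0.3954 0.0906 0.02  ]
L 0.2557 0.2561 W 0.0404 0.0392 bed 0.4131 0.3324 pin-roller 0.1842 0.165
depth bed 0.7639836 0.7637620845925042
```

The sizes check out: plate 256×40 mm, pin–roller 184 mm. The plate is at about +13° and should end near −34°. I'll push its left edge with closed fingers along an arc about the pin, opposite the roller contact, and guard the last stretch.

```bash
cat >>h.py <<'E'
from scipy.spatial.transform import Rotation as Ro
pin=np.array([.4808,-.1091])
def pose(adeg,x,y,tipz,tt):
    a=np.radians(adeg);c,s=np.cos(a),np.sin(a)
    p=pin+x*np.array([c,s])+y*np.array([-s,c])
    tx=np.array([-s,c,0]);tz=np.array([0,0,-1.])
    return np.r_[p,tipz+tt],Ro.from_matrix(np.c_[tx,np.cross(tz,tx),tz]).as_rotvec()
E
python3 - <<'E'
from h import *; from plant import robot
tt=robot.tcp_to_tips
s=robot.snapshot("wrist");print(tt,s["T_tool_cam"].round(3).tolist())
robot.grasp(20)
robot.move_to(*pose(13.3,.18,.045,.14,tt))
print(robot.move_linear(*pose(13.3,.18,.045,.025,tt),feed=.1,guard=8))
print(robot.current_eef_pos(),robot.current_ft_force(),robot.current_time(),robot.current_grip_width())
import cv2
cv2.imwrite("pics/s1.png",robot.snapshot("scene")["frame"][100:400,150:470,::-1].repeat(2,0).repeat(2,1))
E
```

```text
0.025 [[-0.001, -0.944, -0.329, 0.085], [1.0, -0.001, -0.0, -0.0], [-0.0, -0.329, 0.944, -0.118], [0.0, 0.0, 0.0, 1.0]]
False
[ 0.6461842  -0.02392549  0.05073273] [-0.36939717  0.59697494  0.07905187] 4.7 -0.00029435909768657487
```

View pics/s1.png

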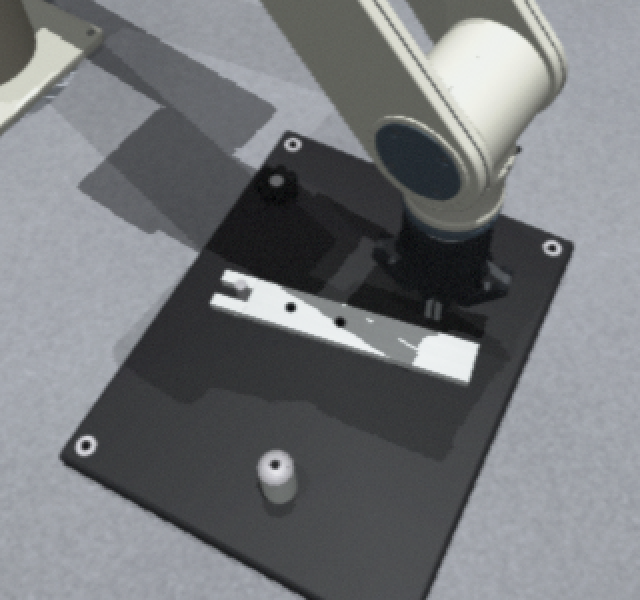

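The closed fingers (432,310) stand just left of the plate, with the rod and knob untouched. Next is the swing.

```bash
python3 - <<'E'
from h import *; from plant import robot
tt=.025
robot.move_linear(*pose(13.3,.18,.033,.025,tt),feed=.08)
for a in np.linspace(9,-29,8):
    hit=robot.move_linear(*pose(a,.179,.031,.025,tt),feed=.08,guard=12)
    print(round(a,1),hit,robot.current_ft_force().round(1))
    if hit: break
else:
    for a in np.arange(-30.5,-39,-1.5):
        hit=robot.move_linear(*pose(a,.179,.031,.025,tt),feed=.03,guard=6)
        print(a,hit,robot.current_ft_force().round(1))
        if hit: break
print(robot.current_time(),robot.current_eef_pos())
import cv2
cv2.imwrite("pics/s2.png",robot.snapshot("scene")["frame"][100:400,150:470,::-1].repeat(2,0).repeat(2,1))
E
```

```text
9.0 False [ 0.6 -0.1 -0.1]
3.6 False [-0.3  0.1 -0.1]
-1.9 False [0.3 0.5 0. ]
-7.3 False [ 0.6  0.6 -0.3]
-12.7 False [-1.1  0.9  0.5]
-18.1 False [0.1 0.4 0.1]
-23.6 False [ 0.4 -0.4  0.4]
-29.0 False [ 0.5  0.2 -0. ]
-30.5 False [-0.4 -0.4 -0.4]
-32.0 False [-0.4 -0.1  0.2]
-33.5 False [-0.3 -0.5  0.6]
-35.0 True [1.6 4.3 2.1]
9.0917 [ 0.64708072 -0.18281397  0.05000562]
```

View pics/s2.png

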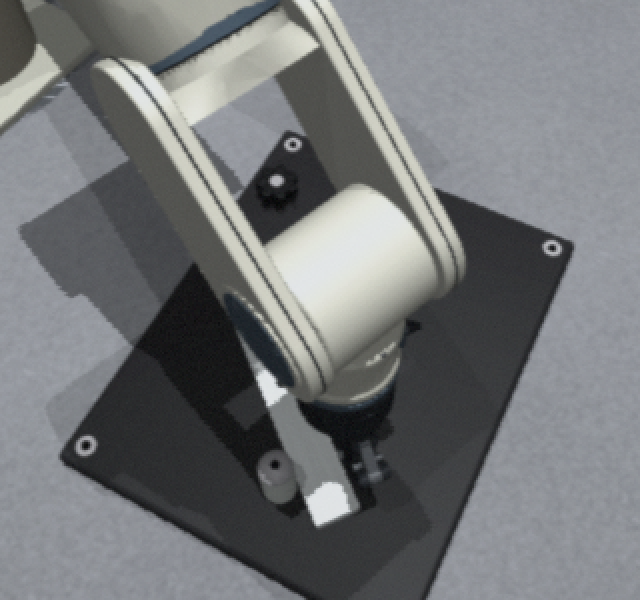

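The plate edge meets the roller at (290,490), with contact felt near −34.5° (predicted −33.6°). I'll retract straight off the edge, lift, and check.

```bash
python3 - <<'E'
from h import *; from plant import robot
import cv2
tt=.025
robot.move_linear(*pose(-34.5,.179,.05,.025,tt),feed=.06)
robot.move_linear(*pose(-34.5,.179,.05,.2,tt),feed=.2)
p,r=pose(13,.1,.3,.25,tt); robot.move_to(p,r)
print(robot.current_time(),robot.current_eef_pos())
s=robot.snapshot("top");np.savez("top1.npz",**s)
f=s["frame"][80:270,270:505,::-1]
cv2.imwrite("pics/t3.png",cv2.resize(f,None,fx=3,fy=3,interpolation=cv2.INTER_CUBIC))
f=robot.snapshot("scene")["frame"][200:380,170:350,::-1]
cv2.imwrite("pics/s3.png",cv2.resize(f,None,fx=3.3,fy=3.3,interpolation=cv2.INTER_CUBIC))
E
```

```text
12.1083 [0.5113074  0.20507099 0.27482257]
```

View pics/t3.png

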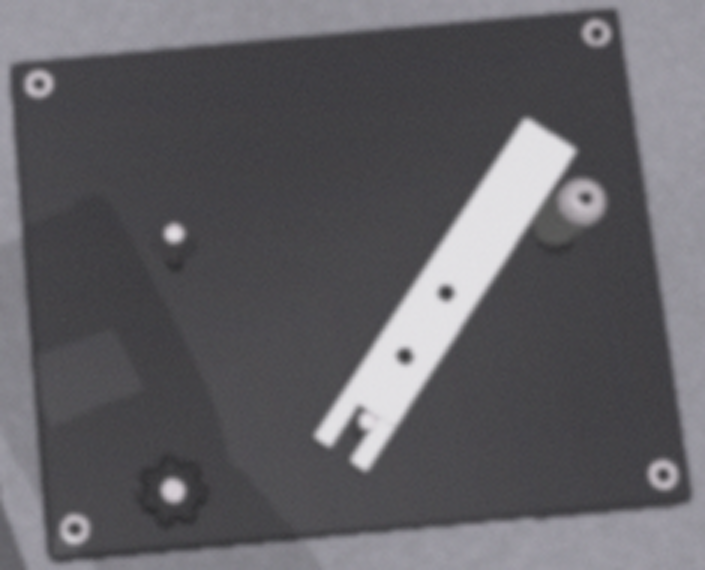

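View pics/s3.png

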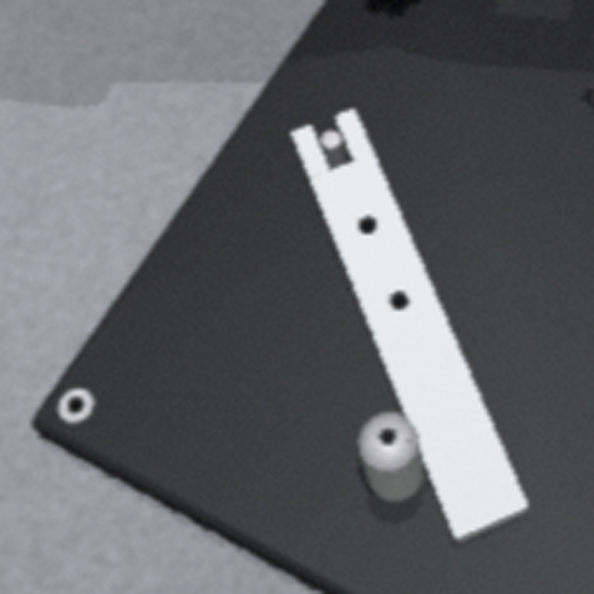

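The plate lies flat and touches the roller near (560,225) in the top crop. The pin (367,421) is still in the slot, and the knob (172,490) has not moved. I'll check the gap and seating in numbers.

```bash
python3 - <<'E'
from h import *
d=np.load("top1.npz")
w=lambda u,v,z:px2w(d,crop(u,v),z)[:2]
fl,fr,nr,nl=[w(u,v,.032) for u,v in((526,117),(577,151),(365,471),(315,436))]
f,n=(fl+fr)/2,(nl+nr)/2; e=(f-n)/np.linalg.norm(f-n); q=np.array([-e[1],e[0]])
ro=w(582,203,.079)
print(np.degrees(np.arctan2(e[1],e[0])),np.linalg.norm(f-n),"pin from tips",(pin-n)@e,"lat",(pin-n)@q,"roller",(ro-n)@e,(ro-n)@q)
E
```

```text
-34.285432638033846 0.25519166503336027 pin from tips 0.02397005909226616 lat -0.0012832788002069945 roller 0.20524271996031926 -0.03419263379829533
```

```bash
python3 -c "
from plant import robot
print(robot.finish_job())"
```

```text
the job is handed in; nothing more can be done
None
```

I swung the guide plate about 47° round the pin, and its long edge now rests against the white roller; it is flat, the fork is still on the pin (slid about 2 mm along it), the star knob is untouched, and the job is handed in at about 12 s.

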